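# Hold the filament dry box open for a spool change

### The job

I need to change the filament spool in the dry box, but its lid springs shut and somebody left a printed red tower on it. First stand the tower upright in the blue tray while the lid is still shut, then lift the lid by its yellow handle to 50 degrees from shut (within 5 degrees) and keep holding it steady there by the handle: finish while holding, do not let go. Leave all the other things where they are.

Things in the scene. Friction and masses are not known exactly. Their poses are not given: they have to be found in the camera images.
- drybox: grey open-topped dry box, 220 (x) x 240 (y) x 95 mm high, fixed to the table, a black and orange spool inside. Origin: centre of its underside, on the table. Its x axis points from the handle side to the hinge side. Closed, the lid's top is 103 mm above the origin.
- lid (a joint): clear lid (220 x 240 x 8 mm, about 0.4 kg with handle, grey strips along front and hinge edges). 0 = shut, grows as it opens upward, radians (50 degrees = 0.873), stop at 1.9. Hinge line: parallel to the box's y axis through point lid_hinge. Gravity and a spring always push it shut (about 2 to 4 N at the handle bar): it never stays open by itself.
- lid_hinge (a point): middle of the hinge line: on the dry box's far (+x) upper edge, 110 mm along the box's x axis from its origin and 95 mm up.
- handle (a point): yellow bail handle fixed to the lid: round bar 12 mm thick, 110 mm long, parallel to the hinge, held 60 mm in front of the lid's free edge by a leg at each end; it turns in a pinch from above as the lid swings. Origin: middle of the bar, 280 mm from the hinge line and, shut, 99 mm above the table. Axes turn with the lid; shut, they match the dry box's (x from bar to hinge).
- tower: printed red castle tower, 36 x 36 mm (foot 40 x 40 x 6 mm), 60 mm tall with four corner battlements above 48 mm, 0.06 kg before variation, standing on the lid at the start. Origin: centre of its underside; z up its height, x and y square to its sides.
- tray: blue open tray, 200 (x) x 180 (y) x 22 mm high, walls and floor 5 mm thick, fixed. Origin: centre of its underside, on the table. A purple star lies in its far (+x) half.
- star: bystander: purple printed star, 44 mm across, 16 mm thick, lying in the far half of the tray. Origin: centre of its underside.
- pyramid: bystander: yellow printed cone, 52 mm across, 36 mm tall. Origin: centre of its underside.
- doll: bystander: wooden peg doll, 32 mm across, 80 mm tall. Origin: centre of its underside.
- glue: bystander: glue bottle with an orange cap, 36 mm across, 95 mm tall. Origin: centre of its underside.
- minispool: bystander: small black and green sample spool lying flat, 100 mm across, 30 mm high. Origin: centre of its underside.
- scraper: bystander: print scraper (spatula), about 170 mm long, lying flat. Origin: underside of its middle, x along its length.
- truck: bystander: red printed toy truck, 60 x 42 x 44 mm. Origin: centre of its underside.

How it is judged:
By the outcome, as a careful person would: the job done as asked, in the order asked, and still so for the second after the job is handed in, while the arm keeps its last pose, push and grip.
It also fails if it takes over 58 s, if anything falls off the work surface, if the arm or the gripper's body presses on something with over 40 N, if the wrist force passes 120 N, or if a joint passes its speed limit or range.

### The arm

A 6-joint arm with a two-finger parallel gripper is mounted at the origin on the work surface. World frame = base frame: x ahead of the robot, y to its left, z up, the work surface at z = 0. Lengths are in m, angles in rad, forces in N, time in s.
With the tool pointing down it reaches from about 0.35 to 1 m from the base axis. Payload 7.1 kg.
Tool frame: the origin (TCP) lies between the finger pads; the fingertips stand 22 mm ahead of it and the grasp point (between the pads) lies 3 mm ahead of it; z points along the fingers, y is the line along which they close (so a half turn about z gives the same grasp; the last joint's range is limited). The gripper opens to 85 mm and grips with 20 to 120 N. Pads are 22 mm wide; open, the fingers measure 114 mm over their backs; the gripper's body (76 mm by 85 mm) begins 54 mm behind the grasp point. The pads swing forward as they close: fully open they stand 13 mm farther back than shut.
Start: joints at [-1.242, 0.423, 1.63, -0, 1.089, -0.019], TCP at [0.213, -0.588, 0.253] pointing down, gripper open.
Joint ranges: [-3, 3], [-0.9, 2.11], [0.09, 2.58], [-1.31, 4.45], [0.11, 2.69], [-2.54, 2.54]. Speed limits (rad/s): [2.39, 2.39, 3.01, 3.14, 3.14, 3.14].

### API

Orientations are given as a rotation vector (axis times angle).
In Python, from rig import manip gives the robot as it stands. The module is installed in compiled form; this text tells all that it offers. Calls block until the motion is done:
- manip.move_to(position, orientation): joint-space move of the TCP to a pose.
- manip.servo_line(position, orientation=None, rate=0.15): straight line of the TCP; orientation=None keeps the orientation; rate is the mean speed in m/s.
- manip.set_joints(angles): joint-space move.
- manip.command_gripper(opening, f_grip=None): finger opening in m; f_grip is the grip in N (None keeps the last); returns when the fingers have stopped.
- manip.hold(seconds).
- manip.solve_ik(position, orientation): joint angles nearest the present ones, or None.
- manip.camera(name): name is "scene" or "top" or "wrist"; returns a dict with "image" (420x560x3 uint8, red, green, blue), "fx", "fy", "cx", "cy" (pixels), "k1" (the pictures are not rectified: a ray, as slopes to the right and down, at radius r is drawn at 1 + k1 r^2 times it, then the intrinsics apply), "cam_to_world" (4x4, takes a point from camera to world coordinates); the wrist camera has in their place "mount" (4x4, takes a point from camera to tool coordinates, whose origin is the TCP and whose axes are the flange's). Camera axes: x right, y down, z forward; pixel columns grow to the right and rows downward; lengths in m; the calibration is good to about 2 mm. A picture is of the moment at which its call begins: read the wrist's pose just before it. There is no depth.
A pose or a line that the arm cannot do raises manip.IKError and nothing moves.
- manip.sign_off(): hands the job in; it is judged then, once.
Readings, each from a call of its own:
- manip.get_time(): time.
- manip.get_joint_positions(): joint angles.
- manip.get_joint_vel(): joint speeds.
- manip.get_tau(): joint torques, N m.
- manip.get_position(): TCP position.
- manip.get_ee_rot(): TCP orientation.
- manip.get_contact_force(): force on the tool from outside, world axes, zero at the start.
- manip.get_torque(): the same for the moment, N m.
- manip.get_width(): finger opening in m.
- manip.get_grip_force(): force on a finger pad.
Only numpy, scipy, OpenCV 4.12 (cv2) and the standard library are available. Lean on these libraries where they do the work, as an engineer would, in place of code of your own. Each camera call takes 0.05 s, during which the arm holds its last target. There are 200 camera calls.

## Working session

There is one attempt and no reset: what is moved stays moved. The work goes in short steps, each a Python script; the robot and the scene stay as the last script left them, time stands still between calls to the robot, and variables do not carry over. Pictures are saved under pics/ and viewed, at most 12 in all, crops included, and the job is handed in when it is done.

```bash
mkdir -p pics
cat > h.py <<'E'
import numpy as np, cv2
from rig import manip
def snap(n,f):
    c=manip.camera(n); cv2.imwrite('pics/'+f,c['image'][:,:,::-1]); np.save('pics/'+f[:-4]+'.npy',c,allow_pickle=True); return c
def load(f): return np.load('pics/'+f+'.npy',allow_pickle=True).item()
def ray(c,uv):
    d=np.array([(uv[0]-c['cx'])/c['fx'],(uv[1]-c['cy'])/c['fy']]); s=d.copy()
    for _ in range(30): s=d/(1+c['k1']*(s@s))
    T=np.array(c['cam_to_world']); return T[:3,3],T[:3,:3]@np.r_[s,1]
def onz(c,uv,z):
    o,d=ray(c,uv); return o+d*(z-o[2])/d[2]
def proj(c,p):
    T=np.linalg.inv(c['cam_to_world']); q=T[:3,:3]@p+T[:3,3]; s=q[:2]/q[2]; s=s*(1+c['k1']*(s@s)); return s*[c['fx'],c['fy']]+[c['cx'],c['cy']]
def tri(rs):
    A=0;b=0
    for o,d in rs:
        d=d/np.linalg.norm(d);P=np.eye(3)-np.outer(d,d);A=A+P;b=b+P@o
    return np.linalg.solve(A,b)
E
python3 - <<'E'
from h import *
for n in('scene','top'):
    c=snap(n,n+'0.png'); print(n,c['fx'],c['cx'],c['cy'],c['k1'],np.round(c['cam_to_world'],3).tolist())
print(manip.get_time(),manip.get_ee_rot(),np.round(manip.camera('wrist')['mount'],3).tolist())
E
```

```text
scene 454.8464143809852 278.84715234472696 204.33362392299114 -0.020587817970671198 [[0.371, 0.655, -0.659, 1.387], [0.929, -0.257, 0.267, -0.321], [0.006, -0.711, -0.703, 0.925], [0.0, 0.0, 0.0, 1.0]]
top 419.0687282044295 276.00885135047616 208.42229386283867 -0.023540408159863305 [[0.028, -0.988, 0.149, 0.404], [-1.0, -0.026, 0.018, -0.03], [-0.014, -0.15, -0.989, 1.31], [0.0, 0.0, 0.0, 1.0]]
0.1 [-3.09288033e+00 -5.43298302e-01  3.21378341e-04] [[-0.001, -0.966, -0.26, 0.066], [1.0, -0.0, -0.001, -0.0], [0.001, -0.26, 0.966, -0.122], [0.0, 0.0, 0.0, 1.0]]
```

View pics/top0.png

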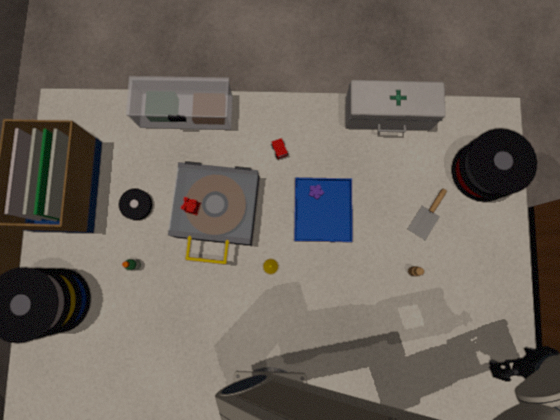

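View pics/scene0.png

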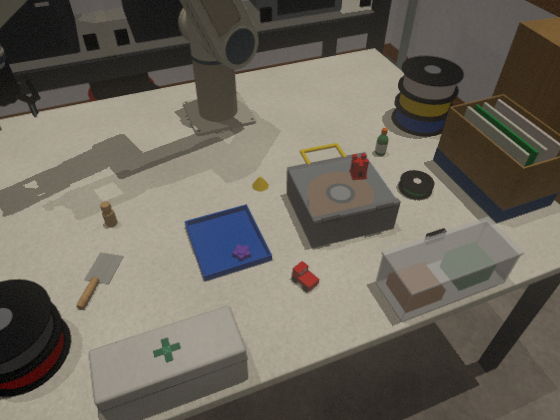

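The top view shows the tower at (190,205), handle bar near (207,262), tray centre (323,210) with the star at (316,190), cone (271,266) and glue (131,265). The scene view has the tower at (360,167), handle (323,152) and tray (228,241).

```bash
cat >> h.py <<'E'
def mask(img,name,roi=None):
    h=cv2.cvtColor(img,cv2.COLOR_RGB2HSV); H,S,V=[h[...,i].astype(int) for i in range(3)]
    m={'red':((H<8)|(H>172))&(S>150)&(V>60),'yellow':(H>20)&(H<34)&(S>140)&(V>90),'blue':(H>105)&(H<125)&(S>150)&(V>60)}[name]
    m=m.astype(np.uint8)
    if roi: r=np.zeros_like(m); r[roi[1]:roi[3],roi[0]:roi[2]]=1; m*=r
    return m
def big(m):
    cs,_=cv2.findContours(m,cv2.RETR_EXTERNAL,cv2.CHAIN_APPROX_NONE); return max(cs,key=cv2.contourArea)
E
python3 - <<'E'
from h import *
t=load('top0'); s=load('scene0')
for n,c,roi in(('top',t,(285,170,360,250)),('scene',s,(180,200,275,280))):
    q=cv2.boxPoints(cv2.minAreaRect(big(mask(c['image'],'blue',roi)))) if n=='top' else cv2.approxPolyDP(cv2.convexHull(big(mask(c['image'],'blue',roi))),8,True)[:,0]
    P=np.array([onz(c,x,.022) for x in q]); print(n,'tray',q.round(1).tolist(),P.round(3).tolist(),P.mean(0), [np.linalg.norm(P[i]-P[i-1]).round(3) for i in range(len(P))])
for n,c,roi in(('top',t,(170,225,245,275)),('scene',s,(290,138,352,170))):
    q=cv2.boxPoints(cv2.minAreaRect(big(mask(c['image'],'yellow',roi))))
    print(n,'handle',q.round(1).tolist(),[onz(c,x,.099).round(3).tolist() for x in q])
for n,c,roi in(('top',t,(175,190,210,225)),('scene',s,(340,145,380,190))):
    r=cv2.minAreaRect(big(mask(c['image'],'red',roi))); print(n,'tower',r,onz(c,r[0],.163 if n=='top' else .133))
k=t['image'][150:280,160:270,::-1]; k2=s['image'][130:250,280:400,::-1]
o=np.zeros((600,1100,3),np.uint8)
a=cv2.resize(k,None,fx=4,fy=4,interpolation=2);b=cv2.resize(k2,None,fx=4-.7,fy=3.3,interpolation=2)
o=np.zeros((520,840,3),np.uint8);o[:520,:440]=a;o[:396,440:836]=b;cv2.imwrite('pics/crop.png',o[:,:800])
E
```

```text
top tray [[295.0, 178.0], [351.0, 178.0], [351.0, 240.0], [295.0, 240.0]] [[0.696, -0.063, 0.022], [0.7, -0.239, 0.022], [0.506, -0.239, 0.022], [0.501, -0.067, 0.022]] [ 0.6008584  -0.15225243  0.022     ] [np.float64(0.195), np.float64(0.176), np.float64(0.195), np.float64(0.172)]
scene tray [[244, 211], [265, 256], [207, 274], [193, 226]] [[0.531, -0.078, 0.022], [0.701, -0.079, 0.022], [0.702, -0.231, 0.022], [0.534, -0.224, 0.022]] [ 0.61702843 -0.15292157  0.022     ] [np.float64(0.146), np.float64(0.171), np.float64(0.152), np.float64(0.168)]
top handle [[184.6999969482422, 259.3999938964844], [187.1999969482422, 235.6999969482422], [228.39999389648438, 240.1999969482422], [225.89999389648438, 263.8999938964844]] [[0.431, 0.251, 0.099], [0.499, 0.248, 0.099], [0.49, 0.127, 0.099], [0.421, 0.132, 0.099]]
scene handle [[299.79998779296875, 149.6999969482422], [342.20001220703125, 141.5], [345.0, 156.0], [302.6000061035156, 164.1999969482422]] [[0.424, 0.135, 0.099], [0.433, 0.27, 0.099], [0.499, 0.245, 0.099], [0.488, 0.116, 0.099]]
top tower ((190.35000610351562, 205.4499969482422), (17.39252471923828, 14.546475410461426), 18.43494987487793) [0.57868297 0.22964339 0.163     ]
scene tower ((359.4615478515625, 163.19229125976562), (13.924245834350586, 10.78638744354248), 11.309932708740234) [0.57738752 0.24429837 0.133     ]
```

View pics/crop.png

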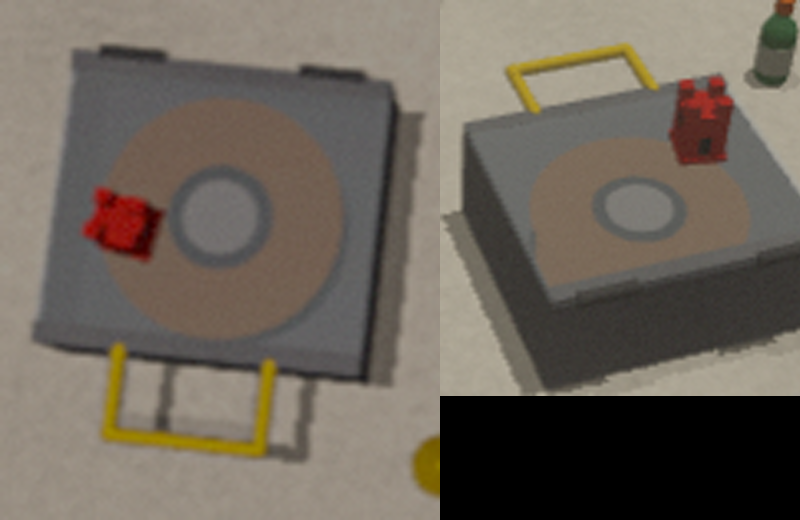

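Crop shows the tower at about 20° yaw on the lid, and the handle clear, with the bar's ends at crop (105,437) and (265,450). Next I'll look with the wrist camera.

```bash
cat >> h.py <<'E'
from scipy.spatial.transform import Rotation as Rn
def down(a): return (Rn.from_euler('z',a,degrees=True)*Rn.from_euler('x',180,degrees=True)).as_rotvec()
def wsnap(f):
    T=np.eye(4); T[:3,:3]=Rn.from_rotvec(manip.get_ee_rot()).as_matrix(); T[:3,3]=manip.get_position()
    c=manip.camera('wrist'); c['cam_to_world']=T@np.array(c['mount']); cv2.imwrite('pics/'+f,c['image'][:,:,::-1]); np.save('pics/'+f[:-4]+'.npy',c,allow_pickle=True); return c
E
python3 - <<'E'
from h import *
manip.move_to([.555,.225,.40],down(112)); manip.hold(.2)
c=wsnap('w1.png'); print(manip.get_time(),manip.get_position(),manip.get_joint_positions(),manip.get_contact_force())
print(proj(c,np.array([.578,.232,.163])))
r=cv2.minAreaRect(big(mask(c['image'],'red'))); print(r)
E
```

```text
3.525 [0.5551375  0.22469771 0.39993571] [ 3.64738102e-01  2.53716087e-01  1.53070173e+00 -1.33904037e-05
  1.35723913e+00 -1.86738247e-02] [ 0.4285463   0.20953199 -1.40206453]
[305.58870714 189.07653331]
((312.780029296875, 182.9600067138672), (42.0, 38.999996185302734), 36.869895935058594)
```

View pics/w1.png

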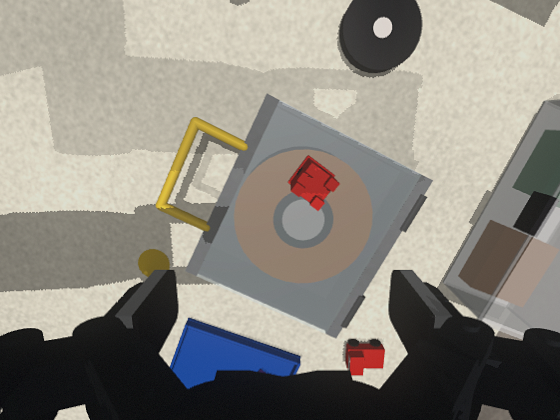

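Wrist view: tower at (313,183), bar from (195,122) to (160,207), lid corners at (269,95), (431,180), (335,336) and (190,276). I'll zoom on the tower to read its top corners.

Run:
```python
from h import *
c=load('w1'); im=c['image'][140:225,265:360,::-1]
im=np.clip(im.astype(float)*1.4,0,255).astype(np.uint8)
cv2.imwrite('pics/z1.png',cv2.resize(im,None,fx=7,fy=7,interpolation=cv2.INTER_CUBIC))
q=[onz(c,x,.103) for x in((269,95),(431,180),(335,336),(190,276))]; print(np.round(q,3),np.mean(q,0),[np.linalg.norm(q[i]-q[i-1]).round(3) for i in range(4)])
m=mask(c['image'],'yellow',(140,100,260,240)); r=cv2.boxPoints(cv2.minAreaRect(big(m))); print([onz(c,x,.099).round(3).tolist() for x in r])
```

```text
[[0.506 0.306 0.103]
 [0.721 0.289 0.103]
 [0.701 0.053 0.103]
 [0.492 0.063 0.103]] [0.60496723 0.17787304 0.103     ] [np.float64(0.243), np.float64(0.215), np.float64(0.237), np.float64(0.209)]
[[0.418, 0.133, 0.099], [0.433, 0.253, 0.099], [0.504, 0.249, 0.099], [0.493, 0.127, 0.099]]
```

View pics/z1.png

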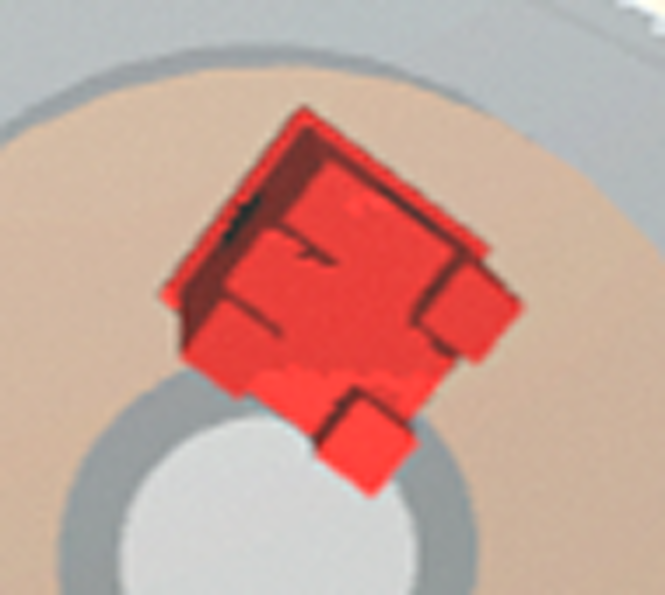

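Zoomed crop: foot corners at (163,295), (303,108) and (490,247); battlement top corners at (183,355), (522,305) and (372,495).

Run:
```python
from h import *
c=load('w1'); f=lambda u,v,z:onz(c,(265-.43+u/7,140-.43+v/7),z)
F=np.array([f(163,295,.109),f(303,108,.109),f(490,247,.109)]);T=np.array([f(183,355,.163),f(372,495,.163),f(522,305,.163)])
for P in(F,T):
    a,b=P[0]-P[1],P[2]-P[1]; print('c',((P[0]+P[2])/2).round(4),'len',np.linalg.norm(a),np.linalg.norm(b),'ang',np.degrees(np.arctan2(a[1],a[0])),np.degrees(np.arctan2(b[1],b[0])))
```

```text
c [0.5862 0.2382 0.109 ] len 0.038635758202369655 0.03913195713274239 ang -104.50241022467327 -14.038303835157913
c [0.5859 0.2378 0.163 ] len 0.03535519198575847 0.03561508210554017 ang 165.0954017449009 75.4009738893393
```

Run:
```python
from h import *
o=down(75.5)
manip.command_gripper(.065,30)
manip.move_to([.586,.238,.24],o); manip.servo_line([.586,.238,.140],rate=.12)
manip.command_gripper(.0,30); manip.hold(.1)
print(manip.get_width(),manip.get_grip_force(),manip.get_position(),manip.get_contact_force())
manip.servo_line([.586,.238,.25],rate=.12)
print(manip.get_width(),manip.get_contact_force(),manip.get_time())
manip.move_to([.556,-.152,.20],down(90)); manip.hold(.1)
c=snap('scene','s2.png'); cv2.imwrite('pics/s2c.png',cv2.resize(c['image'][80:320,130:430,::-1],None,fx=2.4,fy=2.4))
print(manip.get_width(),manip.get_time())
```

```text
0.03543184637520066 33.60605265945196 [0.58641093 0.23817221 0.1406814 ] [-0.65569833  0.58650471  4.74774224]
0.035497897685174154 [-0.04279187 -0.7580708  -0.91790185] 7.075
0.03552671800172787 8.6917
```

View pics/s2c.png

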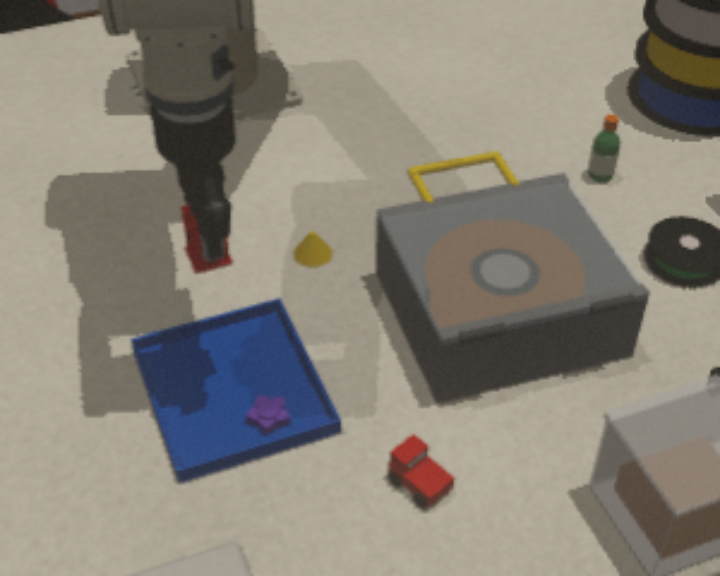

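The tower is held upright at (205,240) in the crop, above the tray's near half; the star is at (268,412), clear of it. Next I lower it.

Run:
```python
from h import *
manip.servo_line([.556,-.152,.060],rate=.12); z=.060; f0=manip.get_contact_force()[2]
while z>.0405:
    z-=.0015; manip.servo_line([.556,-.152,z],rate=.03); f=manip.get_contact_force()[2]
    if f-f0>2.5: break
print(z,f0,f,manip.get_position())
manip.command_gripper(.058); manip.servo_line([.556,-.152,.20],rate=.15)
manip.move_to([.47,.02,.30],down(90))
c=snap('scene','s3.png'); w=snap('top','t3.png')
o=np.zeros((500,760,3),np.uint8); o[:480,:400]=cv2.resize(c['image'][160:280,180:280,::-1],None,fx=4,fy=4); o[:360,400:]=cv2.resize(w['image'][160:250,280:370,::-1],None,fx=4,fy=4); cv2.imwrite('pics/s3c.png',o)
print(manip.get_time())
```

```text
0.04199999999999998 -0.2481484704726343 15.178800339090458 [ 0.55600809 -0.15200691  0.04334499]
15.5333
```

View pics/s3c.png

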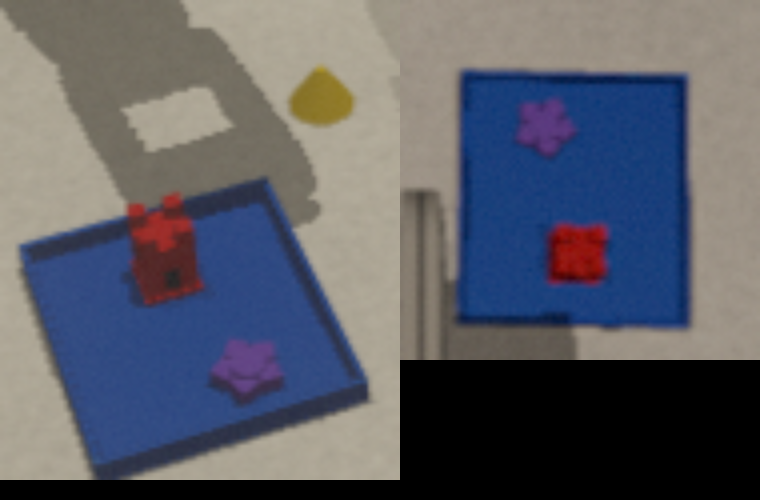

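The tower stands upright in the tray at crop (165,250) in the scene view and (577,255) in the top view; the star is untouched. Next is refining the bar position, then the grasp.

Run:
```python
from h import *
manip.move_to([.44,.14,.34],down(85)); manip.hold(.2)
c=wsnap('w4.png'); print(proj(c,np.array([.432,.192,.099])))
m=mask(c['image'],'yellow'); n,l,st,ce=cv2.connectedComponentsWithStats(m); print(st[1:][st[1:,4]>100].tolist())
u,v=proj(c,np.array([.46,.19,.099])); 
k=max(range(1,n),key=lambda i:st[i,2]*st[i,3]); ys,xs=np.where(l==k)
P=np.array([onz(c,(x,y),.099)[:2] for x,y in zip(xs,ys)])
a=np.radians(-4.7)
for _ in range(4):
    Q=P@np.array([[np.cos(a),-np.sin(a)],[np.sin(a),np.cos(a)]])  # box frame coords
    b=Q[:,0]<np.percentile(Q[:,0],1)+.0125
    vx,vy,_,_=cv2.fitLine(P[b].astype(np.float32),cv2.DIST_L2,0,.01,.01).ravel(); 
    if vy<0: vx,vy=-vx,-vy
    a=-np.arctan2(vx,vy)
B=P[b]; Q=Q[b]; print('yaw',np.degrees(a),'w',np.percentile(Q,[1,99],axis=0),'mean',B.mean(0), manip.get_time())
```

```text
[269.73591238 135.46429885]
[[265, 69, 75, 126, 2740], [262, 251, 35, 33, 872]]
yaw -4.787707 w [[0.41039543 0.16896673]
 [0.42222621 0.28750293]] mean [0.43377735 0.19595345] 16.3667
```

View pics/w4.png

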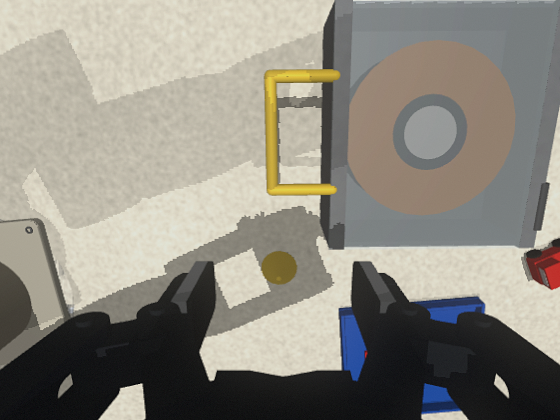

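The bar is visible from (270,72) to (270,192), unobstructed, with centre ≈ (0.4335, 0.193) and yaw −4.8°, which matches the top view. Grasp it.

```bash
cat >> h.py <<'E'
A=np.radians(-4.8); B0=np.array([.4335,.1927]); X=np.array([np.cos(A),np.sin(A)]); HG=np.r_[B0+.28*X,.095]
def bar(t):
    t=np.radians(t); h=-.28*np.cos(t)+.004*np.sin(t); return np.r_[HG[:2]+h*X,.095+.28*np.sin(t)+.004*np.cos(t)]
U=np.array([0,0,.003])
E
python3 - <<'E'
from h import *
o=down(85.2); manip.command_gripper(.048,40)
p=bar(0)+U; print(p,HG, manip.solve_ik(bar(50)+U,o))
manip.move_to(p+[0,0,.09],o); manip.servo_line(p,rate=.1); print(manip.get_contact_force())
manip.command_gripper(0,40); manip.hold(.2)
print(manip.get_width(),manip.get_grip_force(),manip.get_contact_force(),manip.get_position()-p,manip.get_time())
E
```

```text
[0.4335 0.1927 0.102 ] [0.712518  0.1692702 0.095    ] [ 3.09683909e-01  2.71082180e-01  1.70130401e+00 -4.44089210e-16
  1.16920646e+00  3.93459713e-01]
[-0.71952835 -0.48970778  0.22126427]
0.01033096304334417 38.9810049533844 [-4.53336418  3.85176874  1.6095324 ] [-7.83989643e-04  1.36847094e-04  3.24683769e-05] 18.975
```

Run:
```python
from h import *
for t in (2,4,6,9,12,15,18):
    manip.servo_line(bar(t)+U,rate=.05)
    print(t,manip.get_contact_force().round(1),round(manip.get_width(),4),round(manip.get_grip_force(),1),(manip.get_position()-bar(t)-U).round(4))
    if abs(manip.get_contact_force()).max()>25: break
c=snap('scene','s5.png'); cv2.imwrite('pics/s5c.png',cv2.resize(c['image'][60:260,250:430,::-1],None,fx=3,fy=3)); print(manip.get_time())
```

```text
2 [-3.5  3.6 -3.6] 0.0106 39.0 [-0.0009  0.0001  0.    ]
4 [-3.3  5.1 -3.2] 0.0106 39.0 [-0.001   0.0001  0.    ]
6 [-4.3  3.8 -2.5] 0.0106 39.0 [-0.001   0.0002  0.    ]
9 [-3.9  4.5 -3. ] 0.0104 39.0 [-0.0012  0.0002 -0.0001]
12 [-4.6  4.2 -2.6] 0.0109 39.0 [-0.0014  0.0002 -0.0002]
15 [-5.6  6.1 -1.8] 0.0106 39.0 [-0.0016  0.0002 -0.0002]
18 [-6.8  5.8 -1.8] 0.0104 39.0 [-0.0019  0.0002 -0.0003]
21.8167
```

View pics/s5c.png

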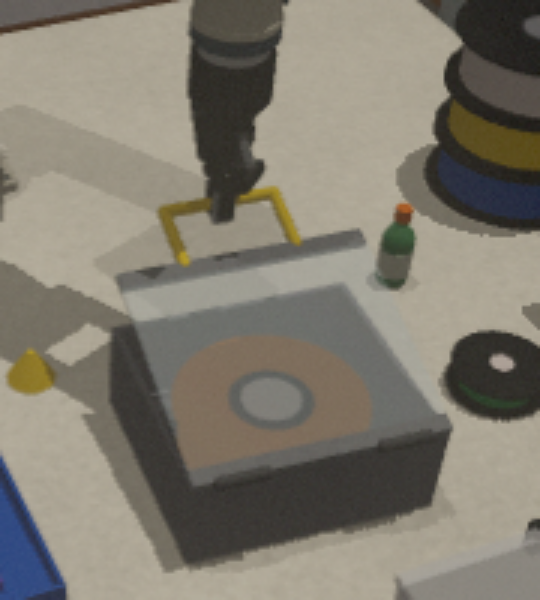

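The lid is opening, held at the bar at crop (222,205), and nothing else has moved. Continue to 50°.

Run:
```python
from h import *
for t in (22,26,30,34,38,42,46,50):
    manip.servo_line(bar(t)+U,rate=.05)
    print(t,manip.get_contact_force().round(1),round(manip.get_width(),4),(manip.get_position()-bar(t)-U).round(4))
    if abs(manip.get_contact_force()).max()>30: break
manip.hold(.3); p=manip.get_position()-U-HG; print(p, np.degrees(np.arctan2(p[2],-(p[:2]@X))))
c=snap('scene','s6.png'); cv2.imwrite('pics/s6c.png',cv2.resize(c['image'][60:320,180:430,::-1],None,fx=2.3,fy=2.3)); print(manip.get_time())
snap('top','t6.png')
```

```text
22 [-8.9  6.7 -0.2] 0.0103 [-0.0023  0.0003 -0.0004]
26 [-10.7   6.1   1.4] 0.0104 [-0.0028  0.0004 -0.0004]
30 [-13.4   6.9   3.7] 0.01 [-0.0034  0.0005 -0.0004]
34 [-15.5   6.3   5.6] 0.0104 [-0.004   0.0005 -0.0004]
38 [-19.6   5.9   9.5] 0.0104 [-0.0045  0.0007 -0.0002]
42 [-23.4   5.9  14.5] 0.0103 [-0.0049  0.0008  0.0004]
46 [-24.7   5.1  21.1] 0.0104 [-0.005   0.0008  0.0012]
50 [-23.8   2.8  23.4] 0.0104 [-0.0042  0.0008  0.0021]
[-0.18067599  0.01558678  0.21911061] 50.387187257887284
26.5
```

View pics/s6c.png

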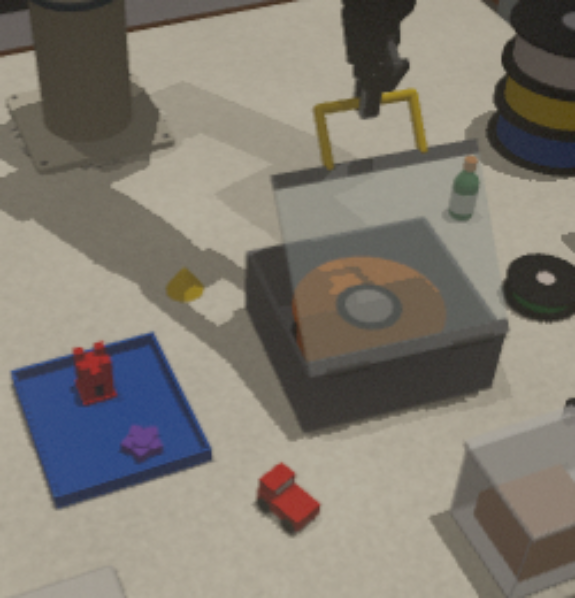

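The lid is at about 50°, with the bar held at crop (370,100); the tower and bystanders are undisturbed. There's a radial push of about 33 N toward the hinge, so I'll relax it and check the angle optically.

Run:
```python
from h import *
th=np.radians(50); out=np.r_[-np.cos(th)*X,np.sin(th)]
cmd=bar(50)+U
for i in range(7):
    f=manip.get_contact_force(); r=f@out; p=manip.get_position()-U-HG
    print(f.round(1),round(r,1),'ang',np.degrees(np.arctan2(p[2],-(p[:2]@X))).round(2),'rad',np.hypot(p[2],p[:2]@X).round(4))
    if r<5: break
    cmd=cmd+out*.002; manip.servo_line(cmd,rate=.03); manip.hold(.15)
c=snap('scene','s7.png'); t=snap('top','t7.png'); print(manip.get_width(),manip.get_time())
for n,c,roi in(('s',c,(300,80,375,140)),('t',t,(150,170,260,275))):
    m=mask(c['image'],'yellow',roi); ys,xs=np.where(m); print(n,len(xs),xs.min(),xs.max(),ys.min(),ys.max(),'bar ends predicted',[proj(c,bar(50)+np.r_[s*.055*np.array([-X[1],X[0]]),0]).round(1).tolist() for s in(1,-1)])
o=np.zeros((480,800,3),np.uint8); a=load('s7')['image'][75:175,290:400,::-1]; b=t['image'][160:280,150:270,::-1]
o[:400,:440]=cv2.resize(a,None,fx=4,fy=4); o[:360,440:800]=cv2.resize(b,None,fx=3,fy=3); cv2.imwrite('pics/s7c.png',o)
```

```text
[-23.6   3.6  22.9] 32.9 ang 50.38 rad 0.2844
[-14.6   4.1  12. ] 18.7 ang 50.49 rad 0.2846
[-6.1  4.7  1.6] 5.4 ang 50.63 rad 0.2847
[  4.    5.2 -10.9] -10.6 ang 50.72 rad 0.2849
0.009881087076004049 27.85
s 301 317 365 98 133 bar ends predicted [[359.7, 99.7], [318.6, 106.5]]
t 60 207 223 204 220 bar ends predicted [[172.4, 211.2], [217.3, 216.1]]
```

View pics/s7c.png

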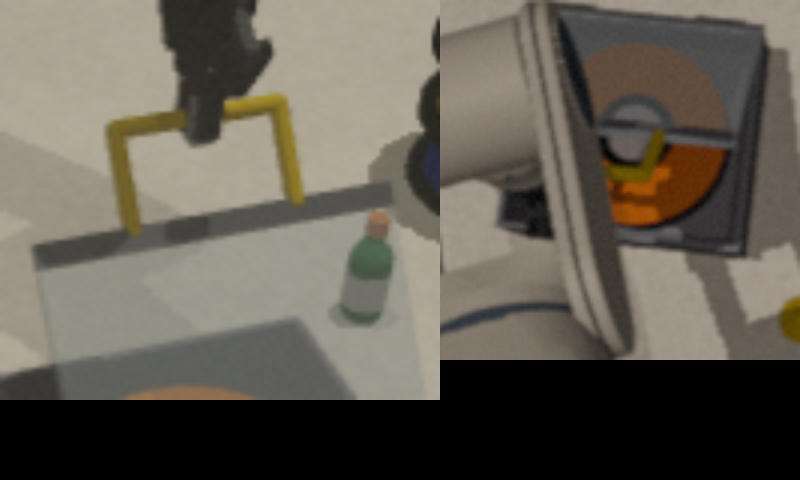

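The bar ends in the scene view (≈(318,107) and (360,100)) match the 50° prediction within 1 px. I'll ease off 1 mm, check it is steady and hand in.

Run:
```python
from h import *
th=np.radians(50); out=np.r_[-np.cos(th)*X,np.sin(th)]
manip.servo_line(bar(50)+U+out*.005,rate=.03); manip.hold(.8)
p=manip.get_position()-U-HG
print(manip.get_contact_force().round(1),manip.get_width(),manip.get_grip_force(),np.degrees(np.arctan2(p[2],-(p[:2]@X))),abs(manip.get_joint_vel()).max(),manip.get_time())
print(manip.sign_off())
```

```text
[-1.5  4.6 -5.3] 0.010506116566125248 40.70412755012512 50.651731786823035 0.0012304541747089992 28.9
the job is handed in; nothing more can be done
None
```

The red tower is standing upright in the blue tray, and the lid is held by its handle at about 50.6 degrees; I handed the job in at 28.9 s without letting go, and the last pictures showed nothing else moved.

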